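# Clear the assembly fixture's bed and draw its locating rod half-way

## Robot

A 6-joint arm with a two-finger parallel gripper is mounted at the origin on the work surface. World frame = base frame: x ahead of the robot, y to its left, z up, the work surface at z = 0. Lengths are in m, angles in rad, forces in N, time in s.
With the tool pointing down it reaches from about 0.225 to 0.875 m from the base axis. Payload 3.4 kg.
Tool frame: the origin (TCP) lies between the finger pads; the fingertips stand 11 mm ahead of it and the grasp point (between the pads) lies 8 mm behind it (tips_ahead is the distance from the TCP to the fingertips, in m); z points along the fingers, x is the direction in which the jaws open and shut, and the axes are right-handed (so a half turn about z gives the same grasp; the last joint's range is limited). The gripper opens to 85 mm and grips with 20 to 120 N. Pads are 22 mm wide; open, the fingers measure 114 mm over their backs; the gripper's body (76 mm by 85 mm) begins 54 mm behind the grasp point. The pads swing forward as they close: fully open they stand 13 mm farther back than shut.
Start: joints at [-1.406, 0.276, 1.505, -0, 1.361, -0.121], TCP at [0.162, -0.552, 0.242] pointing down, gripper open.
Joint ranges: [-2.89, 2.89], [-0.75, 2.08], [0.22, 2.7], [-1.18, 4.32], [0.11, 2.71], [-2.7, 2.7]. Speed limits (rad/s): [2.57, 2.57, 3.14, 3.14, 3.14, 3.14].

## Interface

Orientations are given as a unit quaternion [w, x, y, z].
In Python, from rig import get_state, get_image, sign_off, masks_of, tips_ahead gives the robot as it stands.
- The arm moves only by the tool play_rows, never from a script. Its argument "series" is a list of rows, each an object of numbers: "fingers": the closure, from -1 (fully open) to 1 (shut); "dx", "dy", "dz": the shift along the world's x, y, z in mm; "turn": the turn about the world's z in rad. A call has 1 to 20 rows; each row shifts and turns the pose as measured when the row begins; what a row does not reach is not made up. A row lasts 1/12 s, in which the tool goes at most 41.7 mm and 7.16 degrees, less where a joint would pass 70% of its speed; a pose out of reach is approached as far as the arm can. A call with a gripper value outside its range is refused whole. The fingers move at their own pace and stop on an object; "squeeze" is the grip in N (left out, the last holds). Time passes only in rows, so rows that do not move let the fingers close. It gives the time, the measured TCP pose, the force and the opening at its end, in the units of the state.
- get_state(): the state, without advancing time (a new reading comes with each control period).
- get_image(name): name is "side" or "top"; returns a dict with "pixels" (400x640x3 uint8, red, green, blue), "vfov" (degrees; the focal length in pixels is half the picture's height over the tangent of half this angle, whatever the lens; pixels are square), "cx", "cy" (the principal point, pixels), "dist" ([k1, k2, p1, p2, k3] as OpenCV has them; the pictures are not rectified), "rvec" (rotation vector, rad) and "tvec" (3), from world to camera coordinates, as OpenCV has them. Camera axes: x right, y down, z forward; pixel columns grow to the right and rows downward; lengths in m; the calibration is good to about 2 mm. A picture is of the moment at which its call begins. There is no depth.
- sign_off(): hands the job in, once; it reports no verdict.
Trained networks look in a picture, given as the dict that the camera call returned (one of the last four; its "shot" number tells which), for a name from the list of things; names that differ only in an ending like _2 or _b are one class to them, and where a whole thing is asked for, a point or a joint stands for the part that bears it (a point fixed in the world has none). Each returns a list of dicts, best first, with "p" (0 to 1); they miss things now and then, are a little off and sometimes report something else, mostly with a low value. They report only what shows in the picture. A call takes as long as a camera call.
- masks_of(picture, label): "region" (400x640 bool, what is visible of it) and "xy" ([column, row] in pixels, amid what is visible of it).
The state is a dict: "clock": time; "qpos": joint angles; "qd": joint speeds; "effort": joint torques, N m; "position": TCP position; "ee_rot": TCP orientation; "contact_force": force on the tool from outside, world axes, zero at the start; "moment": the same for the moment, N m; "width": finger opening in m.
Only numpy, scipy, OpenCV 4.12 (cv2) and the standard library are available. Lean on these libraries where they do the work, as an engineer would, in place of code of your own. Each camera call takes 0.05 s, during which the arm holds its last target. There are 200 camera calls.

## Task

With the brush, sweep the three scrap pieces off the fixture's bed into its catch tray, and stand the brush back on the bench. Then pull the steel locating rod straight along its leaning bore, gently and without forcing it sideways, until the dark groove half-way down it comes up to the mouth of the bore (about 50 mm out), and finish while holding it still there. Do not touch the scrap with the hand, do not pull the rod right out, and leave the meter, the screwdriver and the jar where they are.

Things in the scene. Friction and masses are not known exactly. Their poses are not given: they have to be found in the camera images.
- fixture: Aluminium fixture, fixed to the bench, turned about the vertical only. Origin on the bench under the bed, z up. Along its y: catch tray -170 to -70 mm, bed -70 to +100, bushing block with the rod +100 to +170 (two side cheeks 75 mm high; the block's highest edge is 124 mm above the bench).
- bed (a point): On the bed's flat top, 35 mm straight above the fixture's origin, same axes. The bed spans y -70 to +100 mm; a steel rail 14 mm high runs along each side, 120 mm apart on the inside (x -60 to +60). At y = -70 bed and rails end and the bed drops into the catch tray.
- tray (a point): Centre of the catch tray's floor, 4 mm above the bench, same axes as the fixture. Inside it measures 128 mm (x) by 96 mm (y); its walls reach 28 mm above the bench, 7 mm lower than the bed.
- bore_mouth (a point): Centre of the bore's mouth on the top face of the aluminium bushing block (70 x 60 x 95 mm). Its z axis is the bore's axis, pointing out of the mouth; it leans 0.40 rad from vertical, towards the fixture's -x. Bore 19.5 mm wide, right through, 95 mm long.
- rod_grip (a point): Centre of the round grip (26 mm across, 42 mm long) of the loose steel rod, 0.2 to 0.4 kg; z along the rod, outward. Below: collar 34 mm across, 7 mm thick, resting on the block when home; shaft 18 mm across, 85 mm long, groove 50 mm below the collar. This point is 28 mm from the bore's mouth when home, 78 mm when drawn 50 mm. Let go, the rod may slide back.
- brush_grip (a point): Point on the handle of a loose bench brush (0.16 kg), 100 mm above the bottom of its stiff bristles. The brush stands upright on them on the bench: bristle block 100 mm (along its x) by 28 mm (y), 34 mm high, wooden back 104 x 32 mm above that to 50 mm, then an upright wooden handle 30 mm (x) by 22 mm (y) up to 124 mm. z up.
- scrap_a_center (a point): Centre of a copper busbar offcut lying on the bed, 22 x 18 x 16 mm high.
- scrap_b_center (a point): Centre of an L-shaped black plastic offcut lying on the bed, 22 x 18 mm, 20 mm high.
- scrap_c_center (a point): Centre of a white plastic spacer offcut lying on the bed, 20 x 20 x 18 mm high. All three pieces lie on the bed with their centres at y -45 to +30 mm of the fixture, 25 g each.
- meter: Yellow hand multimeter lying on the bench, 85 x 150 x 32 mm (x, y, z); origin under its centre. Bystander.
- screwdriver: Screwdriver lying on the bench beyond the fixture, along its own x. Bystander.
- jar: Closed round jar, 60 mm across, 90 mm high, standing on the bench beyond the fixture; origin under its centre. Bystander.

How it is judged:
By the outcome, as a careful person would: the job done as asked, in the order asked, and still so for the second after the job is handed in, while the arm keeps its last pose, push and grip.
It also fails if it takes over 67 s, if anything falls off the work surface, if the arm or the gripper's body presses on something with over 40 N, if the wrist force passes 120 N, or if a joint passes its speed limit or range.

## Working session

There is one attempt and no reset: what is moved stays moved. The work goes in short steps, Python scripts to look and compute and a tool call to move; the robot and the scene stay as the last step left them, time stands still between calls to the robot, and variables do not carry over. Pictures are saved under pics/ and viewed, about 8 in all and at most 12, crops included, and the job is handed in when it is done.

Besides the shell and the picture viewer there is one more tool, called after ">>>" as name([rows], argument=value, ...), one row to a line, values as JSON. play_rows: Moves the arm, as the interface text tells. Its arguments: {"type":"object","properties":{"series":{"type":"array"},"squeeze":{"type":"number"}},"required":["series"]}

```bash
ls; mkdir -p pics; cat > h.py <<'E'
import numpy as np, cv2
from rig import *
def cam(im):
    f=200/np.tan(np.radians(im["vfov"])/2)
    K=np.array([[f,0,im["cx"]],[0,f,im["cy"]],[0,0,1.]]); return K,np.array(im["dist"],float),np.array(im["rvec"],float).reshape(3),np.array(im["tvec"],float).reshape(3)
def proj(im,P):
    K,d,r,t=cam(im); return cv2.projectPoints(np.atleast_2d(np.array(P,float)),r,t,K,d)[0].reshape(-1,2)
def ray(im,uv):
    K,d,r,t=cam(im); n=cv2.undistortPoints(np.array(uv,float).reshape(1,1,2),K,d).reshape(2)
    R=cv2.Rodrigues(r)[0]; return -R.T@t, R.T@np.array([n[0],n[1],1])
def onz(im,uv,z):
    o,d=ray(im,uv); return o+d*(z-o[2])/d[2]
def save(im,n): cv2.imwrite(f"pics/{n}.png",im["pixels"][:,:,::-1])
E
python3 - <<'E'
from h import *
s=get_state(); print({k:np.round(v,3) for k,v in s.items()})
for c in ("side","top"):
    im=get_image(c); save(im,c+"0"); print(c,im["vfov"],np.round(ray(im,(320,200)),3))
    for l in ["fixture","rod_grip","brush_grip","scrap_a_center","scrap_b_center","scrap_c_center","meter","jar","screwdriver"]:
        for m in masks_of(im,l)[:2]: print(l,round(m["p"],2),np.round(m["xy"]),m["region"].sum(), np.round(onz(im,m["xy"],0.045),3))
E
```

```text
pics
{'clock': np.float64(0.0), 'qpos': array([-1.406,  0.277,  1.506,  0.   ,  1.361, -0.121]), 'qd': array([ 0.001, -0.   ,  0.   ,  0.   , -0.   , -0.002]), 'effort': array([ 1.0000e-03, -4.1677e+01, -2.4580e+01, -0.0000e+00,  1.1000e-02,
       -0.0000e+00]), 'position': array([ 0.162, -0.551,  0.241]), 'ee_rot': array([-0.001,  0.801, -0.599, -0.001]), 'contact_force': array([-0.381, -0.128, -0.103]), 'moment': array([-0.027,  0.003,  0.025]), 'width': np.float64(0.085)}
side 57.715695306027754 [[ 0.105  0.493  0.634]
 [ 0.583 -0.572 -0.578]]
fixture 0.9 [332. 248.] 5486 [0.536 0.027 0.045]
rod_grip 0.57 [301. 245.] 328 [0.596 0.072 0.045]
scrap_a_center 0.62 [328. 239.] 90 [0.566 0.011 0.045]
scrap_b_center 0.38 [342. 248.] 72 [0.522 0.009 0.045]
scrap_c_center 0.5 [327. 227.] 82 [ 0.601 -0.021  0.045]
meter 0.88 [444. 209.] 1030 [ 0.44  -0.313  0.045]
jar 0.92 [317. 184.] 626 [ 0.765 -0.14   0.045]
screwdriver 0.7 [270. 220.] 453 [0.721 0.07  0.045]
top 46.10005017249928 [[ 0.364 -0.008  1.34 ]
 [ 0.195 -0.007 -0.981]]
fixture 0.86 [321. 221.] 5545 [ 0.563 -0.019  0.045]
rod_grip 0.42 [263. 230.] 167 [0.541 0.141 0.045]
brush_grip 0.92 [186. 252.] 570 [0.479 0.356 0.045]
meter 0.87 [438. 254.] 1575 [ 0.465 -0.343  0.045]
jar 0.65 [362. 149.] 484 [ 0.771 -0.141  0.045]
screwdriver 0.7 [303. 156.] 316 [0.752 0.028 0.045]
```

```bash
python3 - <<'E'
import cv2
a=cv2.imread("pics/side0.png")[150:310,230:430]; b=cv2.imread("pics/top0.png")[130:290,150:400]
cv2.imwrite("pics/side_c.png",cv2.resize(a,(800,640),interpolation=2)[:600]); cv2.imwrite("pics/top_c.png",cv2.resize(b,(800,512),interpolation=2))
E
```

```text
(no output)
```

View pics/side_c.png

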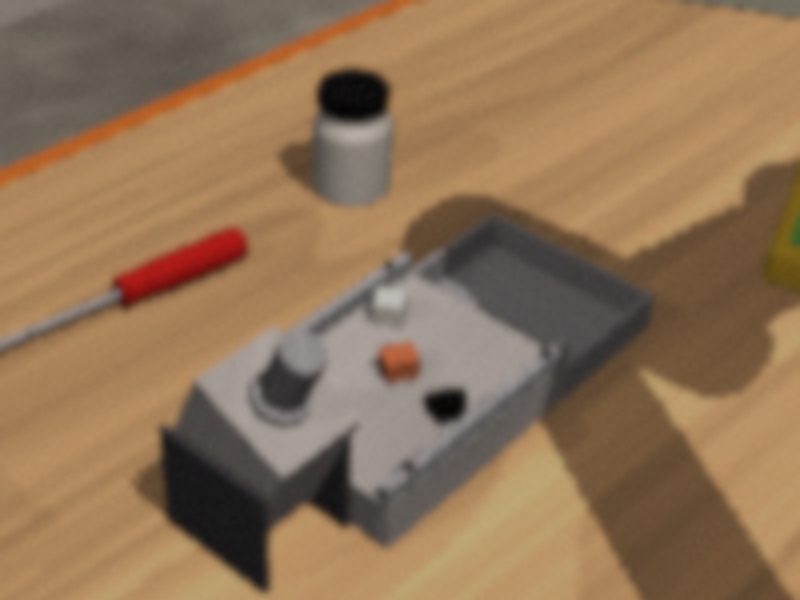

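View pics/top_c.png

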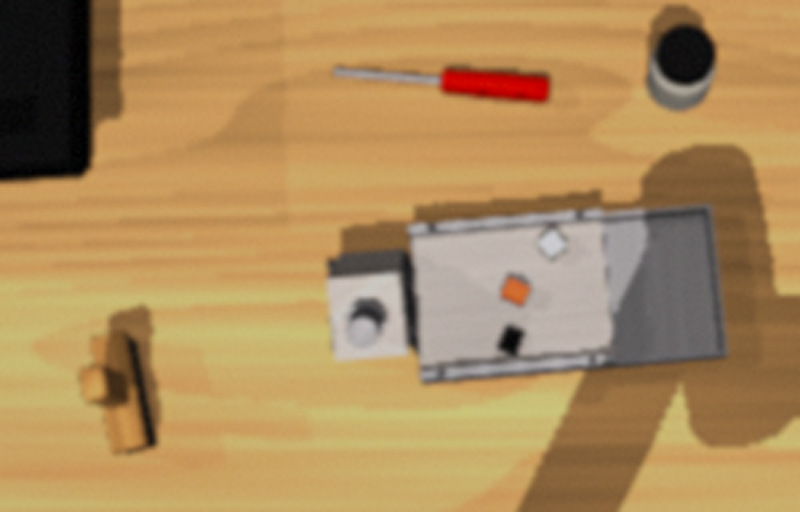

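```bash
cat > fit.py <<'E'
from h import *
from scipy.optimize import least_squares, minimize
S=get_image("side"); T=get_image("top")
t=lambda u,v:(150+u/3.2,130+v/3.2); s=lambda u,v:(230+u/4,150+v/4)
# (im, uv, xsign, kind(w tray / wr rail), y, z)
C=[(T,t(709,207),1,0,-.170,.028),(T,t(724,355),-1,0,-.170,.028),(T,t(410,227),1,1,.1,.049),(T,t(421,382),-1,1,.1,.049),
(S,s(652,295),-1,0,-.170,.028),(S,s(494,216),1,0,-.170,.028),(S,s(386,494),-1,1,.1,.049)]
def P(p,q): c,n=np.cos(p[2]),np.sin(p[2]); return np.array([p[0]+c*q[0]-n*q[1],p[1]+n*q[0]+c*q[1],q[2]])
def r(p): return np.concatenate([proj(a,P(p,(g*p[3+k],y,z)))[0]-uv for a,uv,g,k,y,z in C])
o=least_squares(r,[.56,0,.1,.066,.066],loss="soft_l1"); p=o.x; print("fixture",p.round(4)); print(r(p).reshape(-1,2).round(1))
# rod cap
def tri(a,b):
    A=[];B=[]
    for o_,d in (a,b):
        d=d/np.linalg.norm(d); M=np.eye(3)-np.outer(d,d); A.append(M);B.append(M@o_)
    return np.linalg.lstsq(np.vstack(A),np.hstack(B),rcond=None)[0]
inv=lambda w:(np.array([[np.cos(p[2]),np.sin(p[2])],[-np.sin(p[2]),np.cos(p[2])]])@(w[:2]-p[:2])).round(4)
for n,a,b in (("cap",(365,328),(304,348)),):
    w=tri(ray(T,t(*a)),ray(S,s(*b))); print(n,w.round(4),"fix",inv(w))
for n,a,b,z in (("a",(515,290),(400,358),.043),("b",(511,340),(446,402),.045),("c",(552,243),(389,302),.044)):
    print(n,inv(onz(T,t(*a),z+.006)),inv(onz(S,s(*b),z)))
# brush silhouette
m=masks_of(T,"brush_grip")[0]["region"]; U=8
bx=[(.05,.014,0,.034),(.052,.016,.034,.05),(.015,.011,.05,.124)]
def sil(q):
    out=np.zeros((400,640),np.float32); big=np.zeros((100*U,100*U),np.uint8); 
    for a,b,z0,z1 in bx:
        pts=proj(T,[P(q,(i*a,j*b,z)) for i in(-1,1) for j in(-1,1) for z in(z0,z1)])
        h=cv2.convexHull(((pts-[140,200]+.5)*U).astype(np.int32)); cv2.fillPoly(big,[h],1)
    out[200:300,140:240]=cv2.resize(big.astype(np.float32),(100,100),interpolation=cv2.INTER_AREA); return out
f=lambda q: np.abs(sil(q)-m).sum()
best=min((minimize(f,[.46,.35,y],method="Nelder-Mead",options=dict(initial_simplex=[[.46,.35,y],[.48,.35,y],[.46,.37,y],[.46,.35,y+.15]])) for y in(.1,.25,.4)),key=lambda o:o.fun)
print("brush",best.x.round(4),best.fun,m.sum())
for im,n,x0 in((T,"top1",150),(S,"side1",230)):
    v=cv2.resize(im["pixels"][130:310,x0:x0+220,::-1],None,fx=3.6,fy=3.2*1.0,interpolation=2)
    def ln(pts,col):
        z=((proj(im,pts)-[x0,130]+.5)*[3.6,3.2]).astype(int); cv2.polylines(v,[z],True,col,1)
    for w,y0,y1,z in((p[3],-.17,-.07,.028),(.06,-.07,.1,.035),(p[4],-.07,.1,.049)): ln([P(p,(i,j,z)) for i,j in((-w,y0),(w,y0),(w,y1),(-w,y1))],(0,255,0))
    q=best.x
    for a,b,z0,z1 in bx: ln([P(q,(i*a,j*b,z1)) for i,j in((-1,-1),(1,-1),(1,1),(-1,1))],(255,0,0))
    cv2.imwrite(f"pics/{n}.png",v)
E
python3 fit.py; python3 -c "
import cv2,numpy as np
a=cv2.imread('pics/top1.png');b=cv2.imread('pics/side1.png');cv2.imwrite('pics/ov.png',cv2.resize(np.vstack([a,b]),None,fx=.52*1.3,fy=.52)) "
```

```text
fixture [ 0.5601 -0.001   0.0722  0.0664  0.0677]
[[ 0.   0. ]
 [ 0.4 -0.1]
 [-1.5 -0. ]
 [-1.4 -0.4]
 [ 0.3 -0.1]
 [ 0.3 -0.5]
 [ 0.6 -0.3]]
cap [0.5179 0.1263 0.1516] fix [-0.0329  0.13  ]
a [0.0037 0.0089] [0.0042 0.0069]
b [-0.0398  0.016 ] [-0.0424  0.0195]
c [ 0.042  -0.0267] [ 0.0438 -0.0281]
brush [0.4808 0.3549 0.2173] 40.875 622
```

View pics/top1.png

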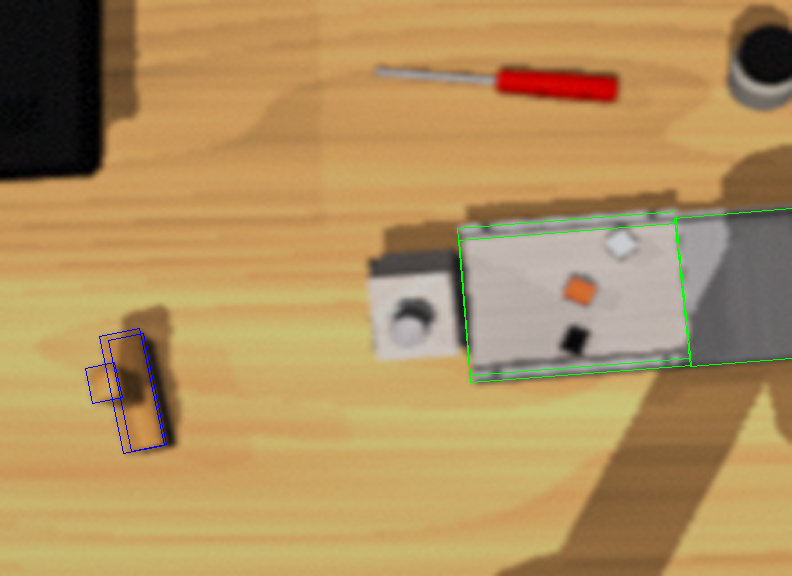

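View pics/side1.png

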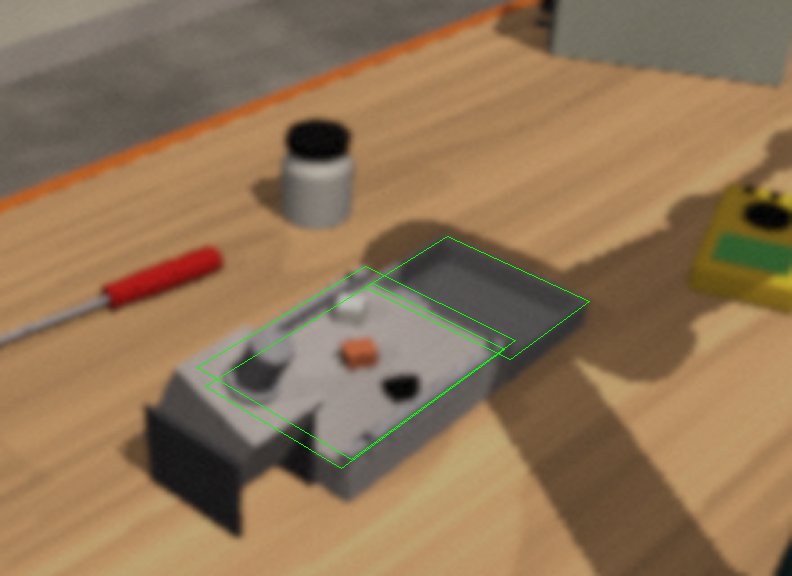

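>>> play_rows([
  {"dx":13,"dy":38,"turn":-0.07},
  {"dx":13,"dy":38},
  {"dx":13,"dy":38},
  {"dx":13,"dy":38},
  {"dx":13,"dy":38},
  {"dx":13,"dy":38},
  {"dx":13,"dy":38},
  {"dx":13,"dy":38},
  {"dx":13,"dy":38},
  {"dx":13,"dy":38},
  {"dx":13,"dy":38},
  {"dx":13,"dy":38},
  {"dx":13,"dy":38},
  {"dx":13,"dy":38},
  {"dx":13,"dy":38},
  {"dx":13,"dy":38},
  {"dx":13,"dy":38},
  {"dx":13,"dy":38},
  {"dx":13,"dy":38},
  {"dx":13,"dy":38},
], squeeze=60)

```text
invalid input at $.series[0]: expected keys fingers, dx, dy, dz, turn
```

>>> play_rows([
  {"fingers":-1,"dx":13,"dy":38,"dz":0,"turn":-0.07},
  {"fingers":-1,"dx":13,"dy":38,"dz":0,"turn":0},
  {"fingers":-1,"dx":13,"dy":38,"dz":0,"turn":0},
  {"fingers":-1,"dx":13,"dy":38,"dz":0,"turn":0},
  {"fingers":-1,"dx":13,"dy":38,"dz":0,"turn":0},
  {"fingers":-1,"dx":13,"dy":38,"dz":0,"turn":0},
  {"fingers":-1,"dx":13,"dy":38,"dz":0,"turn":0},
  {"fingers":-1,"dx":13,"dy":38,"dz":0,"turn":0},
  {"fingers":-1,"dx":13,"dy":38,"dz":0,"turn":0},
  {"fingers":-1,"dx":13,"dy":38,"dz":0,"turn":0},
  {"fingers":-1,"dx":13,"dy":38,"dz":0,"turn":0},
  {"fingers":-1,"dx":13,"dy":38,"dz":0,"turn":0},
  {"fingers":-1,"dx":13,"dy":38,"dz":0,"turn":0},
  {"fingers":-1,"dx":13,"dy":38,"dz":0,"turn":0},
  {"fingers":-1,"dx":13,"dy":38,"dz":0,"turn":0},
  {"fingers":-1,"dx":13,"dy":38,"dz":0,"turn":0},
  {"fingers":-1,"dx":13,"dy":38,"dz":0,"turn":0},
  {"fingers":-1,"dx":13,"dy":38,"dz":0,"turn":0},
], squeeze=60)

```text
clock: 2.65
position: [0.3946, 0.1509, 0.2445]
ee_rot: [-0.001, 0.773, -0.635, 0.01]
contact_force: [1.8, -1.2, -0.6]
width: 0.0856
```

>>> play_rows([
  {"fingers":-1,"dx":15,"dy":36,"dz":0,"turn":0.02},
  {"fingers":-1,"dx":15,"dy":36,"dz":0,"turn":0},
  {"fingers":-1,"dx":15,"dy":36,"dz":0,"turn":0},
  {"fingers":-1,"dx":15,"dy":36,"dz":0,"turn":0},
  {"fingers":-1,"dx":15,"dy":36,"dz":0,"turn":0},
  {"fingers":-1,"dx":8,"dy":20,"dz":0,"turn":0},
  {"fingers":-1,"dx":0,"dy":0,"dz":0,"turn":0},
])

```text
clock: 3.23
position: [0.4806, 0.3716, 0.2441]
ee_rot: [-0.005, 0.783, -0.622, 0.011]
contact_force: [-0.1, -0.5, 0.0]
width: 0.0855
```

```bash
cat > st.py <<'E'
from h import *
s=get_state(); q=s["ee_rot"]; print(round(float(s["clock"]),2),"pos",(s["position"]*1000).round(1),"yaw",round(2*np.arctan2(q[2],q[1]),4),"F",s["contact_force"].round(1),"M",s["moment"].round(2),"w",round(float(s["width"]),4),"q",s["qpos"].round(2))
E
python3 st.py
```

```text
3.23 pos [480.6 371.6 244.1] yaw -1.3437 F [-0.1 -0.5  0. ] M [-0.    0.   -0.04] w 0.0855 q [ 0.55  0.32  1.44 -0.02  1.37  1.9 ]
```

>>> play_rows([
  {"fingers":-1,"dx":0,"dy":-16,"dz":0,"turn":-0.01},
  {"fingers":-1,"dx":0,"dy":0,"dz":-35,"turn":0},
  {"fingers":-1,"dx":0,"dy":0,"dz":-35,"turn":0},
  {"fingers":-1,"dx":0,"dy":0,"dz":-35,"turn":0},
  {"fingers":-1,"dx":0,"dy":0,"dz":-20,"turn":0},
  {"fingers":-1,"dx":0,"dy":0,"dz":0,"turn":0},
])

```text
clock: 3.73
position: [0.4797, 0.3478, 0.1183]
ee_rot: [-0.006, 0.779, -0.627, 0.013]
contact_force: [-0.3, -0.3, 0.3]
width: 0.0854
```

```bash
python3 st.py; python3 - <<'E'
from h import *
im=get_image("top"); cv2.imwrite("pics/g1.png",cv2.resize(im["pixels"][190:310,120:280,::-1],None,fx=5,fy=5,interpolation=2))
E
```

```text
3.73 pos [479.7 347.8 118.3] yaw -1.3545 F [-0.3 -0.3  0.3] M [-0.02  0.02 -0.03] w 0.0854 q [ 0.52  0.39  1.67 -0.02  1.07  1.89]
```

View pics/g1.png

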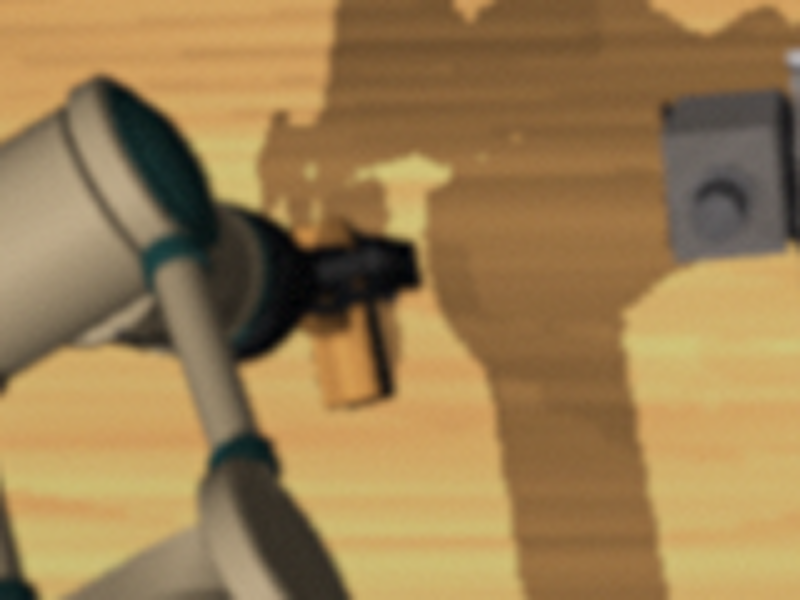

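```bash
python3 - <<'E'
from h import *
im=get_image("top")
c=lambda P:((proj(im,P)-[120,190]+.5)*5).round()
x=np.array([.215,-.977,0])
p=np.array([.4797,.3478,.118])
print(c([p,p+.057*x,p+.057*x+[0,0,.03],p+[0,0,-.01]]), c([[.4808,.3549,.1],[.4808,.3549,.124],[.4808,.3549,.05]]))
print([ (round(m["p"],2),m["xy"]) for m in masks_of(im,"brush_grip")])
E
```

```text
[[311. 301.]
 [416. 277.]
 [402. 271.]
 [316. 303.]] [[307. 302.]
 [294. 298.]
 [333. 311.]]
[(0.75, [188.2, 258.5])]
```

>>> play_rows([
  {"fingers":-1,"dx":-1,"dy":7,"dz":-15,"turn":0},
  {"fingers":-1,"dx":0,"dy":0,"dz":-11,"turn":0},
  {"fingers":-0.3,"dx":0,"dy":0,"dz":0,"turn":0},
  {"fingers":0,"dx":0,"dy":0,"dz":0,"turn":0},
  {"fingers":0.3,"dx":0,"dy":0,"dz":0,"turn":0},
  {"fingers":1,"dx":0,"dy":0,"dz":0,"turn":0},
  {"fingers":1,"dx":0,"dy":0,"dz":0,"turn":0},
  {"fingers":1,"dx":0,"dy":0,"dz":0,"turn":0},
  {"fingers":1,"dx":0,"dy":0,"dz":0,"turn":0},
  {"fingers":1,"dx":0,"dy":0,"dz":0,"turn":0},
], squeeze=50)

```text
clock: 4.72
position: [0.4892, 0.3587, 0.1093]
ee_rot: [-0.02, 0.779, -0.627, 0.02]
contact_force: [-0.3, -0.0, -1.6]
width: 0.021
```

```bash
python3 st.py
```

```text
4.72 pos [489.2 358.7 109.3] yaw -1.356 F [-0.3 -0.  -1.6] M [ 0.02  0.1  -0.01] w 0.021 q [ 0.53  0.4   1.67 -0.03  1.02  1.9 ]
```

```bash
python3 - <<'E'
from h import *
im=get_image("top"); im2=get_image("side"); print(proj(im2,[.48,.355,.1]))
cv2.imwrite("pics/g2.png",cv2.resize(im["pixels"][190:310,120:280,::-1],None,fx=5,fy=5,interpolation=2))
E
python3 st.py
```

```text
[[220.02104256 331.38989586]]
4.82 pos [489.1 358.7 109.2] yaw -1.3559 F [-0.4  0.3 -0.7] M [0.02 0.01 0.01] w 0.0208 q [ 0.53  0.4   1.67 -0.03  1.02  1.9 ]
```

View pics/g2.png

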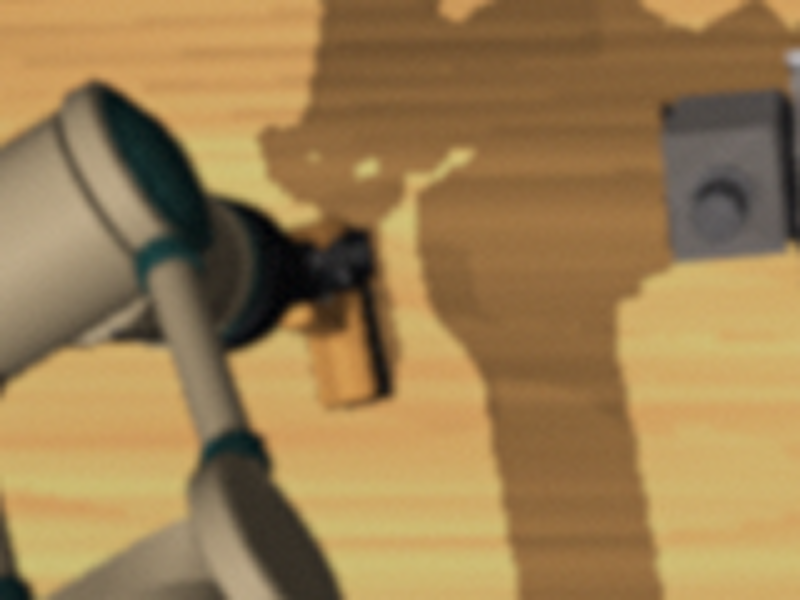

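>>> play_rows([
  {"fingers":-1,"dx":0,"dy":0,"dz":0,"turn":0},
  {"fingers":-1,"dx":0,"dy":0,"dz":0,"turn":0},
  {"fingers":-1,"dx":0,"dy":0,"dz":0,"turn":0},
  {"fingers":-1,"dx":0,"dy":0,"dz":0,"turn":0},
])

```text
clock: 5.15
position: [0.4893, 0.3589, 0.1093]
ee_rot: [-0.02, 0.779, -0.627, 0.02]
contact_force: [-0.5, 0.0, -0.0]
width: 0.0687
```

```bash
python3 st.py
```

```text
5.15 pos [489.3 358.9 109.3] yaw -1.3558 F [-0.5  0.  -0. ] M [-0.01  0.05 -0.  ] w 0.0687 q [ 0.53  0.4   1.67 -0.03  1.02  1.9 ]
```

>>> play_rows([
  {"fingers":-1,"dx":-8,"dy":0,"dz":0,"turn":0},
])

```text
clock: 5.23
position: [0.4828, 0.3592, 0.1096]
ee_rot: [-0.021, 0.778, -0.627, 0.02]
contact_force: [-0.2, -1.5, -0.5]
width: 0.0794
```

```bash
python3 st.py
```

```text
5.23 pos [482.8 359.2 109.6] yaw -1.3564 F [-0.2 -1.5 -0.5] M [-0.    0.03 -0.03] w 0.0794 q [ 0.54  0.39  1.68 -0.03  1.01  1.91]
```

>>> play_rows([
  {"fingers":-1,"dx":0,"dy":0,"dz":-15,"turn":0},
])

```text
clock: 5.32
position: [0.4828, 0.3601, 0.097]
ee_rot: [-0.023, 0.778, -0.627, 0.021]
contact_force: [-0.2, 0.5, -0.1]
width: 0.0854
```

```bash
python3 st.py; python3 -c "
from rig import *;print(get_state()['ee_rot'])"
```

```text
5.32 pos [482.8 360.1  97. ] yaw -1.3564 F [-0.2  0.5 -0.1] M [ 0.01 -0.01 -0.  ] w 0.0854 q [ 0.54  0.4   1.7  -0.03  0.98  1.91]
[-0.02337737  0.77832075 -0.62709069  0.02067775]
```

>>> play_rows([
  {"fingers":-1,"dx":0,"dy":0,"dz":40,"turn":0},
  {"fingers":-1,"dx":0,"dy":0,"dz":40,"turn":0},
  {"fingers":-1,"dx":0,"dy":0,"dz":0,"turn":0},
])

```text
clock: 5.57
position: [0.4765, 0.3575, 0.1706]
ee_rot: [-0.015, 0.779, -0.627, 0.017]
contact_force: [1.0, 0.8, 0.2]
width: 0.0852
```

```bash
sed -i 's/^s=get_state.*q=s\["ee_rot"\];/&w,x,y,z=q;print("tilt",round(2*(x*z+w*y),4),round(2*(y*z-w*x),4));/' st.py; python3 st.py
```

```text
tilt 0.0454 0.0014
5.57 pos [476.5 357.5 170.6] yaw -1.356 F [1.  0.8 0.2] M [ 0.03 -0.   -0.01] w 0.0852 q [ 0.54  0.34  1.6  -0.02  1.16  1.91]
```

>>> play_rows([
  {"fingers":-1,"dx":0,"dy":0,"dz":0,"turn":0},
  {"fingers":-1,"dx":0,"dy":0,"dz":0,"turn":0},
])

```text
clock: 5.73
position: [0.4761, 0.358, 0.1722]
ee_rot: [-0.016, 0.779, -0.627, 0.018]
contact_force: [0.6, -0.1, 0.4]
width: 0.0853
```

```bash
python3 st.py
```

```text
tilt 0.0479 0.0033
5.73 pos [476.1 358.  172.2] yaw -1.3557 F [ 0.6 -0.1  0.4] M [ 0.04 -0.02  0.03] w 0.0853 q [ 0.54  0.33  1.6  -0.02  1.16  1.91]
```

>>> play_rows([
  {"fingers":-1,"dx":0,"dy":0,"dz":41,"turn":0},
  {"fingers":-1,"dx":0,"dy":0,"dz":41,"turn":0},
  {"fingers":-1,"dx":0,"dy":0,"dz":20,"turn":0},
  {"fingers":-1,"dx":0,"dy":0,"dz":5,"turn":0},
  {"fingers":-1,"dx":0,"dy":0,"dz":0,"turn":0},
])

```text
clock: 6.15
position: [0.4701, 0.3552, 0.2753]
ee_rot: [-0.009, 0.779, -0.627, 0.015]
contact_force: [-0.6, -0.4, -0.7]
width: 0.0855
```

```bash
python3 st.py
```

```text
tilt 0.034 -0.0047
6.15 pos [470.1 355.2 275.3] yaw -1.3552 F [-0.6 -0.4 -0.7] M [-0.    0.   -0.03] w 0.0855 q [ 0.54  0.27  1.43 -0.02  1.41  1.9 ]
```

>>> play_rows([
  {"fingers":-1,"dx":0,"dy":0,"dz":-10,"turn":0},
  {"fingers":-1,"dx":0,"dy":0,"dz":-10,"turn":0},
  {"fingers":-1,"dx":0,"dy":0,"dz":-10,"turn":0},
  {"fingers":-1,"dx":0,"dy":0,"dz":-10,"turn":0},
  {"fingers":-1,"dx":0,"dy":0,"dz":-10,"turn":0},
  {"fingers":-1,"dx":0,"dy":0,"dz":-10,"turn":0},
  {"fingers":-1,"dx":0,"dy":0,"dz":-5,"turn":0},
  {"fingers":-1,"dx":0,"dy":0,"dz":0,"turn":0},
])

```text
clock: 6.82
position: [0.4603, 0.3495, 0.1849]
ee_rot: [0.006, 0.779, -0.627, 0.009]
contact_force: [-0.1, -0.6, 0.3]
width: 0.0853
```

```bash
python3 st.py
```

```text
tilt 0.0058 -0.0212
6.82 pos [460.3 349.5 184.9] yaw -1.3552 F [-0.1 -0.6  0.3] M [ 0.   -0.01  0.  ] w 0.0853 q [ 0.54  0.32  1.59 -0.02  1.24  1.9 ]
```

>>> play_rows([
  {"fingers":-1,"dx":10,"dy":3,"dz":0,"turn":0},
  {"fingers":-1,"dx":10,"dy":3,"dz":-20,"turn":0},
  {"fingers":-1,"dx":2,"dy":1,"dz":-20,"turn":0},
  {"fingers":-1,"dx":2,"dy":1,"dz":-20,"turn":0},
  {"fingers":-1,"dx":0,"dy":0,"dz":0,"turn":0},
  {"fingers":-1,"dx":0,"dy":0,"dz":0,"turn":0},
])

```text
clock: 7.32
position: [0.4886, 0.3586, 0.1205]
ee_rot: [0.006, 0.779, -0.627, 0.009]
contact_force: [0.3, 0.2, 0.6]
width: 0.0853
```

```bash
python3 st.py
```

```text
tilt 0.0067 -0.0213
7.32 pos [488.6 358.6 120.5] yaw -1.3551 F [0.3 0.2 0.6] M [ 0.09 -0.01  0.01] w 0.0853 q [ 0.53  0.41  1.61 -0.02  1.12  1.9 ]
```

>>> play_rows([
  {"fingers":-1,"dx":-8,"dy":-3,"dz":-14,"turn":0},
  {"fingers":-1,"dx":0,"dy":0,"dz":-14,"turn":0},
  {"fingers":-1,"dx":0,"dy":0,"dz":0,"turn":0},
])

```text
clock: 7.57
position: [0.4836, 0.357, 0.0952]
ee_rot: [0.003, 0.779, -0.627, 0.011]
contact_force: [0.2, 0.1, 1.0]
width: 0.0853
```

```bash
python3 st.py; python3 - <<'E'
from h import *
im=get_image("top"); print([ (round(m["p"],2),m["xy"]) for m in masks_of(im,"brush_grip")])
cv2.imwrite("pics/g3.png",cv2.resize(im["pixels"][190:310,120:280,::-1],None,fx=5,fy=5,interpolation=2))
E
```

```text
tilt 0.0124 -0.0182
7.57 pos [483.6 357.   95.2] yaw -1.3554 F [0.2 0.1 1. ] M [-0.01 -0.01  0.01] w 0.0853 q [ 0.53  0.43  1.66 -0.03  1.05  1.9 ]
[(0.63, [188.2, 258.0])]
```

View pics/g3.png

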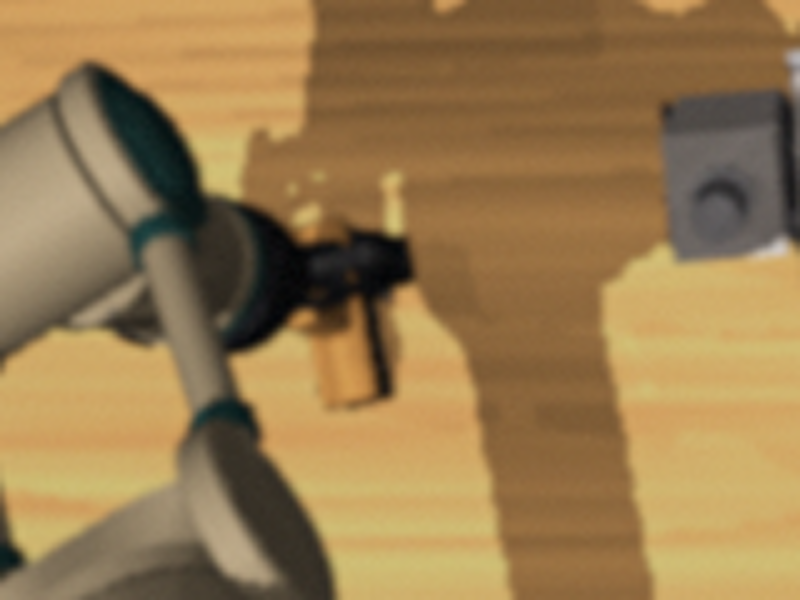

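>>> play_rows([
  {"fingers":-1,"dx":-4,"dy":-2,"dz":-4,"turn":0},
  {"fingers":0.2,"dx":0,"dy":0,"dz":0,"turn":0},
  {"fingers":0.2,"dx":0,"dy":0,"dz":0,"turn":0},
  {"fingers":0.2,"dx":0,"dy":0,"dz":0,"turn":0},
  {"fingers":0.2,"dx":0,"dy":0,"dz":0,"turn":0},
])

```text
clock: 8.08
position: [0.4831, 0.3572, 0.0982]
ee_rot: [-0.003, 0.779, -0.627, 0.013]
contact_force: [0.0, 0.7, 0.5]
width: 0.0389
```

```bash
python3 st.py
```

```text
tilt 0.0231 -0.012
8.08 pos [483.1 357.2  98.2] yaw -1.3553 F [0.  0.7 0.5] M [-0.03 -0.02 -0.  ] w 0.0389 q [ 0.53  0.42  1.67 -0.03  1.04  1.9 ]
```

>>> play_rows([
  {"fingers":1,"dx":0,"dy":0,"dz":0,"turn":0},
  {"fingers":1,"dx":0,"dy":0,"dz":0,"turn":0},
  {"fingers":1,"dx":0,"dy":0,"dz":0,"turn":0},
])

```text
clock: 8.33
position: [0.4834, 0.3574, 0.0988]
ee_rot: [-0.003, 0.779, -0.627, 0.013]
contact_force: [0.1, -0.0, -0.6]
width: 0.0215
```

```bash
python3 st.py
```

```text
tilt 0.0241 -0.0114
8.33 pos [483.4 357.4  98.8] yaw -1.3553 F [ 0.1 -0.  -0.6] M [ 0.01  0.03 -0.02] w 0.0215 q [ 0.53  0.42  1.67 -0.03  1.04  1.9 ]
```

>>> play_rows([
  {"fingers":1,"dx":0,"dy":0,"dz":10,"turn":0},
  {"fingers":1,"dx":0,"dy":0,"dz":20,"turn":0},
  {"fingers":1,"dx":0,"dy":0,"dz":25,"turn":0},
  {"fingers":1,"dx":0,"dy":0,"dz":25,"turn":0},
  {"fingers":1,"dx":0,"dy":0,"dz":25,"turn":0},
  {"fingers":1,"dx":0,"dy":0,"dz":25,"turn":0},
  {"fingers":1,"dx":0,"dy":0,"dz":25,"turn":0},
  {"fingers":1,"dx":0,"dy":0,"dz":20,"turn":0},
  {"fingers":1,"dx":0,"dy":0,"dz":10,"turn":0},
  {"fingers":1,"dx":0,"dy":0,"dz":0,"turn":0},
  {"fingers":1,"dx":0,"dy":0,"dz":0,"turn":0},
], squeeze=60)

```text
clock: 9.25
position: [0.4784, 0.3546, 0.2944]
ee_rot: [0.001, 0.779, -0.627, 0.011]
contact_force: [-0.7, 0.2, -1.8]
width: 0.0214
```

```bash
python3 st.py
```

```text
tilt 0.0169 -0.015
9.25 pos [478.4 354.6 294.4] yaw -1.3553 F [-0.7  0.2 -1.8] M [0.04 0.02 0.03] w 0.0214 q [ 0.53  0.28  1.37 -0.02  1.48  1.89]
```

>>> play_rows([
  {"fingers":1,"dx":3,"dy":-12,"dz":0,"turn":-0.02},
  {"fingers":1,"dx":6,"dy":-25,"dz":0,"turn":-0.02},
  {"fingers":1,"dx":6,"dy":-25,"dz":0,"turn":-0.02},
  {"fingers":1,"dx":6,"dy":-25,"dz":0,"turn":-0.02},
  {"fingers":1,"dx":6,"dy":-25,"dz":0,"turn":-0.02},
  {"fingers":1,"dx":6,"dy":-25,"dz":0,"turn":-0.02},
  {"fingers":1,"dx":6,"dy":-25,"dz":0,"turn":-0.02},
  {"fingers":1,"dx":6,"dy":-25,"dz":0,"turn":0},
  {"fingers":1,"dx":6,"dy":-25,"dz":0,"turn":0},
  {"fingers":1,"dx":6,"dy":-25,"dz":0,"turn":0},
  {"fingers":1,"dx":6,"dy":-25,"dz":0,"turn":0},
  {"fingers":1,"dx":5,"dy":-12,"dz":0,"turn":0},
  {"fingers":1,"dx":0,"dy":0,"dz":0,"turn":0},
  {"fingers":1,"dx":0,"dy":0,"dz":0,"turn":0},
])

```text
clock: 10.42
position: [0.536, 0.0549, 0.2745]
ee_rot: [0.019, 0.727, -0.687, 0.002]
contact_force: [0.2, 0.4, -2.1]
width: 0.0218
```

```bash
python3 st.py
```

```text
tilt -0.024 -0.0309
10.42 pos [536.   54.9 274.5] yaw -1.5139 F [ 0.2  0.4 -2.1] M [-0.01 -0.06  0.03] w 0.0218 q [-0.01  0.22  1.5  -0.03  1.44  1.51]
```

>>> play_rows([
  {"fingers":1,"dx":10,"dy":4,"dz":0,"turn":0.015},
  {"fingers":1,"dx":9,"dy":1,"dz":-10,"turn":0},
  {"fingers":1,"dx":0,"dy":0,"dz":-35,"turn":0},
  {"fingers":1,"dx":0,"dy":0,"dz":-35,"turn":0},
  {"fingers":1,"dx":0,"dy":0,"dz":0,"turn":0},
  {"fingers":1,"dx":0,"dy":0,"dz":0,"turn":0},
])

```text
clock: 10.92
position: [0.558, 0.0653, 0.1898]
ee_rot: [0.018, 0.734, -0.679, 0.002]
contact_force: [-0.3, 0.4, -1.6]
width: 0.0212
```

```bash
python3 st.py
```

```text
tilt -0.0213 -0.0288
10.92 pos [558.   65.3 189.8] yaw -1.493 F [-0.3  0.4 -1.6] M [ 0.01 -0.04  0.02] w 0.0212 q [ 0.01  0.3   1.6  -0.03  1.26  1.51]
```

>>> play_rows([
  {"fingers":1,"dx":1,"dy":-2,"dz":-15,"turn":0},
  {"fingers":1,"dx":0,"dy":0,"dz":-20,"turn":0},
  {"fingers":1,"dx":0,"dy":0,"dz":-5,"turn":0},
  {"fingers":1,"dx":0,"dy":0,"dz":0,"turn":0},
  {"fingers":1,"dx":0,"dy":0,"dz":0,"turn":0},
])

```text
clock: 11.33
position: [0.5637, 0.067, 0.1544]
ee_rot: [0.015, 0.736, -0.677, 0.005]
contact_force: [-0.8, -0.0, -1.2]
width: 0.0208
```

```bash
python3 st.py
```

```text
tilt -0.0132 -0.0281
11.33 pos [563.7  67.  154.4] yaw -1.4878 F [-0.8 -0.  -1.2] M [ 0.04 -0.01  0.01] w 0.0208 q [ 0.01  0.34  1.65 -0.03  1.17  1.51]
```

>>> play_rows([
  {"fingers":1,"dx":-4,"dy":-3,"dz":-8,"turn":-0.01},
  {"fingers":1,"dx":0,"dy":0,"dz":-5,"turn":0},
  {"fingers":1,"dx":0,"dy":0,"dz":0,"turn":0},
])

```text
clock: 11.58
position: [0.562, 0.0643, 0.1445]
ee_rot: [0.012, 0.732, -0.681, 0.007]
contact_force: [-0.3, -0.1, -1.4]
width: 0.0209
```

```bash
python3 st.py;python3 - <<'E'
from h import *
im=get_image("side"); cv2.imwrite("pics/g4.png",cv2.resize(im["pixels"][150:310,230:430,::-1],(750,600),interpolation=2))
E
```

```text
tilt -0.0059 -0.0279
11.58 pos [562.   64.3 144.5] yaw -1.498 F [-0.3 -0.1 -1.4] M [ 0.03 -0.02  0.05] w 0.0209 q [ 0.01  0.34  1.67 -0.03  1.14  1.52]
```

View pics/g4.png

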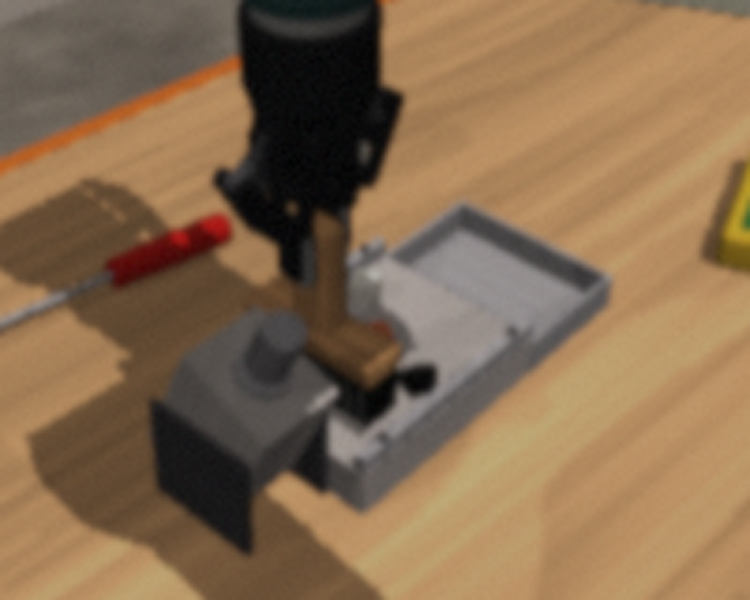

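```bash
python3 - <<'E'
from h import *
im=get_image("side"); p=[.5601,-.001,.0722]
inv=lambda w:(np.array([[np.cos(p[2]),np.sin(p[2])],[-np.sin(p[2]),np.cos(p[2])]])@(w[:2]-p[:2])).round(4)
for u,v,z in((400,348,.0957),(366,386,.0957-.016),(308,347,.0957)): print(inv(onz(im,(230+u/3.75,150+v/3.75),z)))
print(inv(np.array([.562,.0643])))
E
```

```text
[-0.0514  0.0514]
[-0.0473  0.0763]
[-0.0114  0.0879]
[0.0066 0.065 ]
```

>>> play_rows([
  {"fingers":1,"dx":-3,"dy":0,"dz":-7,"turn":0},
  {"fingers":1,"dx":0,"dy":0,"dz":0,"turn":0},
  {"fingers":1,"dx":0,"dy":0,"dz":0,"turn":0},
])

```text
clock: 11.93
position: [0.5593, 0.0641, 0.138]
ee_rot: [0.012, 0.732, -0.681, 0.008]
contact_force: [0.5, 0.7, -2.6]
width: 0.0213
```

```bash
python3 st.py
```

```text
tilt -0.0041 -0.028
11.93 pos [559.3  64.1 138. ] yaw -1.4983 F [ 0.5  0.7 -2.6] M [ 0.01 -0.06 -0.04] w 0.0213 q [ 0.01  0.34  1.69 -0.03  1.12  1.52]
```

>>> play_rows([
  {"fingers":1,"dx":0.6,"dy":-8,"dz":0,"turn":0},
  {"fingers":1,"dx":0.6,"dy":-8,"dz":0,"turn":0},
  {"fingers":1,"dx":0.6,"dy":-8,"dz":0,"turn":0},
  {"fingers":1,"dx":0.6,"dy":-8,"dz":0,"turn":0},
  {"fingers":1,"dx":0,"dy":0,"dz":0,"turn":0},
])

```text
clock: 12.35
position: [0.5618, 0.0286, 0.138]
ee_rot: [0.012, 0.732, -0.681, 0.008]
contact_force: [0.1, 0.5, -1.6]
width: 0.0219
```

```bash
python3 st.py
```

```text
tilt -0.0042 -0.0288
12.35 pos [561.8  28.6 138. ] yaw -1.4975 F [ 0.1  0.5 -1.6] M [ 0.03 -0.02  0.02] w 0.0219 q [-0.05  0.34  1.69 -0.03  1.12  1.46]
```

>>> play_rows([
  {"fingers":1,"dx":0.5,"dy":-8,"dz":0,"turn":0},
  {"fingers":1,"dx":0.5,"dy":-8,"dz":0,"turn":0},
  {"fingers":1,"dx":0.5,"dy":-8,"dz":0,"turn":0},
  {"fingers":1,"dx":0.5,"dy":-8,"dz":0,"turn":0},
  {"fingers":1,"dx":0.5,"dy":-8,"dz":0,"turn":0},
  {"fingers":1,"dx":0,"dy":0,"dz":0,"turn":0},
])

```text
clock: 12.85
position: [0.5649, -0.0169, 0.1382]
ee_rot: [0.012, 0.732, -0.681, 0.008]
contact_force: [0.4, 0.2, -1.3]
width: 0.0211
```

```bash
python3 st.py
```

```text
tilt -0.0037 -0.0288
12.85 pos [564.9 -16.9 138.2] yaw -1.4992 F [ 0.4  0.2 -1.3] M [ 0.04 -0.04  0.03] w 0.0211 q [-0.13  0.34  1.68 -0.03  1.12  1.38]
```

>>> play_rows([
  {"fingers":1,"dx":0.5,"dy":-8,"dz":0,"turn":0},
  {"fingers":1,"dx":0.5,"dy":-8,"dz":0,"turn":0},
  {"fingers":1,"dx":0.5,"dy":-8,"dz":0,"turn":0},
  {"fingers":1,"dx":0.5,"dy":-8,"dz":0,"turn":0},
  {"fingers":1,"dx":0.5,"dy":-8,"dz":0,"turn":0},
  {"fingers":1,"dx":0.5,"dy":-8,"dz":0,"turn":0},
  {"fingers":1,"dx":0.5,"dy":-8,"dz":0,"turn":0},
  {"fingers":1,"dx":0,"dy":0,"dz":0,"turn":0},
  {"fingers":1,"dx":0,"dy":0,"dz":0,"turn":0},
])

```text
clock: 13.6
position: [0.5687, -0.0801, 0.1381]
ee_rot: [0.012, 0.732, -0.682, 0.009]
contact_force: [-0.2, 0.6, -2.4]
width: 0.0214
```

```bash
python3 st.py; python3 - <<'E'
from h import *
im=get_image("side"); cv2.imwrite("pics/g5.png",cv2.resize(im["pixels"][150:310,230:430,::-1],(750,600),interpolation=2))
E
```

```text
tilt -0.0038 -0.0291
13.6 pos [568.7 -80.1 138.1] yaw -1.5003 F [-0.2  0.6 -2.4] M [0.05 0.03 0.01] w 0.0214 q [-0.24  0.35  1.67 -0.03  1.12  1.27]
```

View pics/g5.png

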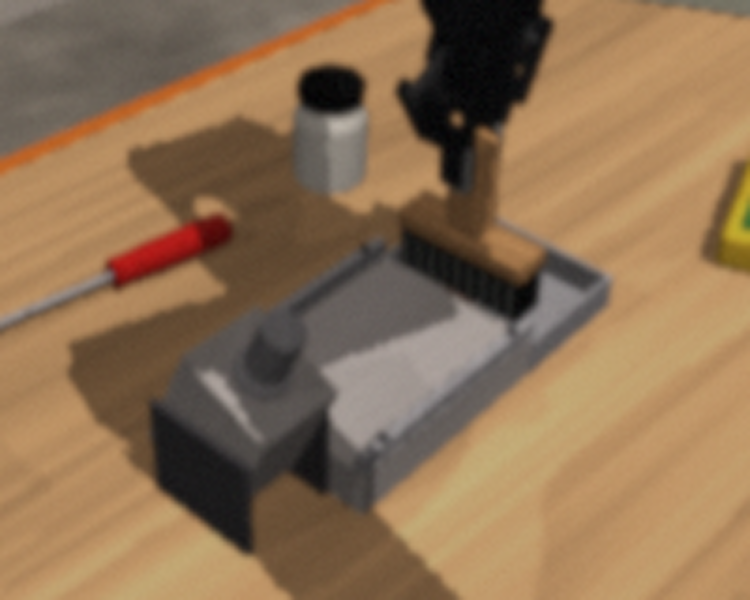

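>>> play_rows([
  {"fingers":1,"dx":0,"dy":0,"dz":8,"turn":0},
  {"fingers":1,"dx":0,"dy":0,"dz":20,"turn":0},
  {"fingers":1,"dx":0,"dy":0,"dz":25,"turn":0},
  {"fingers":1,"dx":0,"dy":0,"dz":25,"turn":0},
  {"fingers":1,"dx":0,"dy":0,"dz":25,"turn":0},
  {"fingers":1,"dx":0,"dy":0,"dz":25,"turn":0},
  {"fingers":1,"dx":0,"dy":0,"dz":15,"turn":0},
  {"fingers":1,"dx":0,"dy":0,"dz":0,"turn":0},
  {"fingers":1,"dx":0,"dy":0,"dz":0,"turn":0},
])

```text
clock: 14.4
position: [0.5654, -0.0752, 0.2904]
ee_rot: [0.012, 0.733, -0.68, 0.007]
contact_force: [-0.8, -0.3, -2.2]
width: 0.0213
```

```bash
python3 st.py; python3 - <<'E'
from h import *
p=[.5601,-.001,.0722]
inv=lambda w:(np.array([[np.cos(p[2]),np.sin(p[2])],[-np.sin(p[2]),np.cos(p[2])]])@(w[:2]-p[:2])).round(4)
for c in("side","top"):
  im=get_image(c)
  for l in"abc":
    for m in masks_of(im,f"scrap_{l}_center")[:2]: print(c,l,round(m["p"],2),m["xy"],inv(onz(im,m["xy"],.014)))
E
```

```text
tilt -0.0057 -0.0266
14.4 pos [565.4 -75.2 290.4] yaw -1.495 F [-0.8 -0.3 -2.2] M [ 0.02  0.03 -0.03] w 0.0213 q [-0.24  0.25  1.43 -0.03  1.47  1.26]
side c 0.3 [301.9, 243.9] [0.0656 0.0428]
top c 0.61 [311.5, 226.1] [-0.0068  0.0087]
```

>>> play_rows([
  {"fingers":1,"dx":-2,"dy":12,"dz":1,"turn":0},
  {"fingers":1,"dx":-4,"dy":25,"dz":1,"turn":0.02},
  {"fingers":1,"dx":-4,"dy":25,"dz":1,"turn":0.02},
  {"fingers":1,"dx":-4,"dy":25,"dz":1,"turn":0.02},
  {"fingers":1,"dx":-4,"dy":25,"dz":1,"turn":0.02},
  {"fingers":1,"dx":-4,"dy":25,"dz":1,"turn":0.02},
  {"fingers":1,"dx":-4,"dy":25,"dz":0,"turn":0.02},
  {"fingers":1,"dx":-4,"dy":25,"dz":0,"turn":0.02},
  {"fingers":1,"dx":-5,"dy":25,"dz":0,"turn":0},
  {"fingers":1,"dx":-5,"dy":25,"dz":0,"turn":0},
  {"fingers":1,"dx":-5,"dy":25,"dz":0,"turn":0},
  {"fingers":1,"dx":-5,"dy":25,"dz":0,"turn":0},
  {"fingers":1,"dx":-5,"dy":25,"dz":0,"turn":0},
  {"fingers":1,"dx":-5,"dy":25,"dz":0,"turn":0},
  {"fingers":1,"dx":-5,"dy":20,"dz":0,"turn":0},
  {"fingers":1,"dx":0,"dy":0,"dz":0,"turn":0},
  {"fingers":1,"dx":0,"dy":0,"dz":0,"turn":0},
])

```text
clock: 16.22
position: [0.4854, 0.3089, 0.289]
ee_rot: [0.014, 0.781, -0.625, -0.002]
contact_force: [-0.4, 0.2, -1.3]
width: 0.0213
```

```bash
python3 st.py; python3 - <<'E'
from h import *
p=[.5601,-.001,.0722]
inv=lambda w:(np.array([[np.cos(p[2]),np.sin(p[2])],[-np.sin(p[2]),np.cos(p[2])]])@(w[:2]-p[:2])).round(4)
v=[]
for c,x,y in("side",300,160),("top",300,170):
  im=get_image(c); v.append(cv2.resize(im["pixels"][y:y+90,x:x+120,::-1],None,fx=3.3,fy=3.3*1.6,interpolation=2))
  for l in"abc":
    for m in masks_of(im,f"scrap_{l}_center")[:2]: print(c,l,round(m["p"],2),m["xy"],inv(onz(im,m["xy"],.014)))
cv2.imwrite("pics/g6.png",np.hstack(v))
E
```

```text
tilt -0.02 -0.0197
16.22 pos [485.4 308.9 289. ] yaw -1.3494 F [-0.4  0.2 -1.3] M [ 0.01 -0.03  0.04] w 0.0213 q [ 0.45  0.27  1.4  -0.01  1.5   1.8 ]
top c 0.69 [264.8, 223.0] [0.0136 0.1407]
top c 0.51 [344.5, 206.2] [ 0.0424 -0.0905]
```

View pics/g6.png

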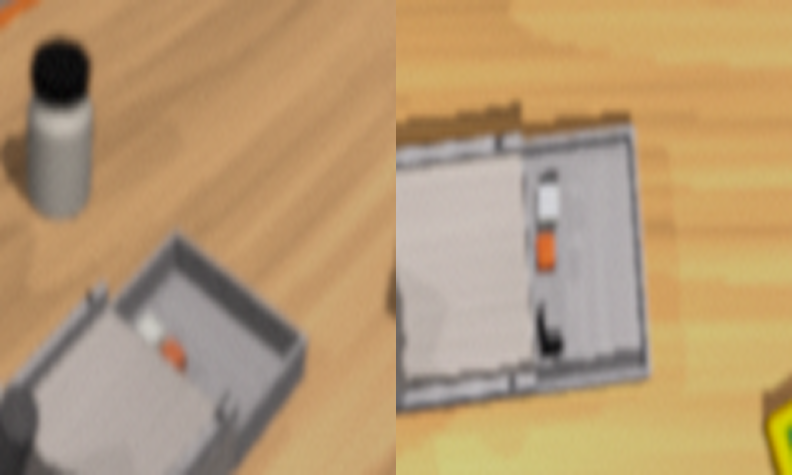

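>>> play_rows([
  {"fingers":1,"dx":0,"dy":12,"dz":-15,"turn":0},
  {"fingers":1,"dx":0,"dy":15,"dz":-22,"turn":0},
  {"fingers":1,"dx":0,"dy":10,"dz":-26,"turn":0},
  {"fingers":1,"dx":0,"dy":0,"dz":-26,"turn":0},
  {"fingers":1,"dx":0,"dy":0,"dz":-26,"turn":0},
  {"fingers":1,"dx":0,"dy":0,"dz":-22,"turn":0},
  {"fingers":1,"dx":0,"dy":0,"dz":-10,"turn":0},
  {"fingers":1,"dx":0,"dy":0,"dz":0,"turn":0},
  {"fingers":1,"dx":0,"dy":0,"dz":0,"turn":0},
])

```text
clock: 17.37
position: [0.4908, 0.3412, 0.1408]
ee_rot: [0.009, 0.777, -0.63, 0.001]
contact_force: [0.0, 0.1, -0.9]
width: 0.0211
```

```bash
python3 st.py
```

```text
tilt -0.0102 -0.0154
17.37 pos [490.8 341.2 140.8] yaw -1.3627 F [ 0.   0.1 -0.9] M [0.03 0.02 0.03] w 0.0211 q [ 0.5   0.39  1.6  -0.01  1.17  1.86]
```

>>> play_rows([
  {"fingers":1,"dx":0,"dy":0,"dz":-18,"turn":0},
  {"fingers":1,"dx":0,"dy":0,"dz":-13,"turn":0},
  {"fingers":1,"dx":0,"dy":0,"dz":0,"turn":0},
  {"fingers":1,"dx":0,"dy":0,"dz":0,"turn":0},
])

```text
clock: 17.7
position: [0.4955, 0.3425, 0.1157]
ee_rot: [0.004, 0.776, -0.63, 0.003]
contact_force: [0.7, -0.8, -1.1]
width: 0.0212
```

```bash
python3 st.py
```

```text
tilt 0.0004 -0.0099
17.7 pos [495.5 342.5 115.7] yaw -1.3644 F [ 0.7 -0.8 -1.1] M [ 0.01 -0.   -0.  ] w 0.0212 q [ 0.49  0.41  1.63 -0.01  1.11  1.86]
```

>>> play_rows([
  {"fingers":1,"dx":0,"dy":0,"dz":-4,"turn":0},
  {"fingers":1,"dx":0,"dy":0,"dz":0,"turn":0},
  {"fingers":1,"dx":0,"dy":0,"dz":0,"turn":0},
])

```text
clock: 17.95
position: [0.498, 0.3435, 0.1157]
ee_rot: [0.0, 0.776, -0.631, 0.005]
contact_force: [0.3, -0.7, -2.0]
width: 0.0215
```

```bash
python3 st.py
```

```text
tilt 0.0068 -0.0065
17.95 pos [498.  343.5 115.7] yaw -1.3649 F [ 0.3 -0.7 -2. ] M [-0.    0.03 -0.04] w 0.0215 q [ 0.49  0.41  1.63 -0.01  1.1   1.86]
```

>>> play_rows([
  {"fingers":1,"dx":-2,"dy":0,"dz":-9,"turn":0},
  {"fingers":1,"dx":0,"dy":0,"dz":-6,"turn":0},
  {"fingers":1,"dx":0,"dy":0,"dz":0,"turn":0},
  {"fingers":1,"dx":0,"dy":0,"dz":0,"turn":0},
])

```text
clock: 18.28
position: [0.4965, 0.344, 0.1011]
ee_rot: [-0.001, 0.776, -0.631, 0.005]
contact_force: [0.2, 1.0, -1.3]
width: 0.0218
```

```bash
python3 st.py
```

```text
tilt 0.0096 -0.0049
18.28 pos [496.5 344.  101.1] yaw -1.3649 F [ 0.2  1.  -1.3] M [-0.01 -0.01 -0.03] w 0.0218 q [ 0.5   0.42  1.65 -0.01  1.06  1.87]
```

>>> play_rows([
  {"fingers":1,"dx":-1,"dy":0,"dz":-5,"turn":0},
  {"fingers":1,"dx":0,"dy":0,"dz":0,"turn":0},
  {"fingers":1,"dx":0,"dy":0,"dz":0,"turn":0},
])

```text
clock: 18.53
position: [0.4964, 0.3446, 0.1001]
ee_rot: [-0.003, 0.776, -0.63, 0.006]
contact_force: [0.0, 0.0, -1.0]
width: 0.0217
```

```bash
python3 st.py
```

```text
tilt 0.0133 -0.0033
18.53 pos [496.4 344.6 100.1] yaw -1.3644 F [ 0.  0. -1.] M [0.04 0.02 0.05] w 0.0217 q [ 0.5   0.42  1.66 -0.01  1.05  1.87]
```

>>> play_rows([
  {"fingers":1,"dx":-1,"dy":0,"dz":-6,"turn":0},
  {"fingers":1,"dx":0,"dy":0,"dz":-2,"turn":0},
  {"fingers":1,"dx":0,"dy":0,"dz":0,"turn":0},
])

```text
clock: 18.78
position: [0.497, 0.3453, 0.0989]
ee_rot: [-0.006, 0.776, -0.63, 0.008]
contact_force: [-0.1, 1.0, -1.5]
width: 0.0214
```

```bash
python3 st.py
```

```text
tilt 0.0198 -0.0006
18.78 pos [497.  345.3  98.9] yaw -1.3641 F [-0.1  1.  -1.5] M [ 0.07 -0.02  0.01] w 0.0214 q [ 0.5   0.42  1.66 -0.01  1.04  1.87]
```

>>> play_rows([
  {"fingers":1,"dx":-1,"dy":0,"dz":-6,"turn":0},
  {"fingers":1,"dx":0,"dy":0,"dz":0,"turn":0},
])

```text
clock: 18.95
position: [0.4987, 0.3459, 0.0999]
ee_rot: [-0.01, 0.776, -0.63, 0.01]
contact_force: [0.2, -0.1, -2.6]
width: 0.0214
```

```bash
python3 st.py
```

```text
tilt 0.0281 0.0018
18.95 pos [498.7 345.9  99.9] yaw -1.3636 F [ 0.2 -0.1 -2.6] M [ 0.01  0.02 -0.03] w 0.0214 q [ 0.5   0.42  1.66 -0.01  1.03  1.87]
```

>>> play_rows([
  {"fingers":1,"dx":-3,"dy":-1,"dz":-8,"turn":0},
  {"fingers":1,"dx":0,"dy":0,"dz":0,"turn":0},
])

```text
clock: 19.12
position: [0.5021, 0.347, 0.0997]
ee_rot: [-0.017, 0.776, -0.63, 0.015]
contact_force: [0.4, 0.6, -1.8]
width: 0.0213
```

```bash
python3 st.py
```

```text
tilt 0.0449 0.0081
19.12 pos [502.1 347.   99.7] yaw -1.3629 F [ 0.4  0.6 -1.8] M [0.06 0.04 0.01] w 0.0213 q [ 0.5   0.42  1.67 -0.02  1.01  1.87]
```

>>> play_rows([
  {"fingers":0.2,"dx":0,"dy":0,"dz":0,"turn":0},
  {"fingers":0.0,"dx":0,"dy":0,"dz":0,"turn":0},
  {"fingers":-1,"dx":0,"dy":0,"dz":0,"turn":0},
  {"fingers":-1,"dx":0,"dy":0,"dz":0,"turn":0},
  {"fingers":-1,"dx":0,"dy":0,"dz":0,"turn":0},
  {"fingers":-1,"dx":0,"dy":0,"dz":0,"turn":0},
  {"fingers":-1,"dx":0,"dy":0,"dz":0,"turn":0},
])

```text
clock: 19.7
position: [0.5007, 0.3466, 0.0954]
ee_rot: [-0.015, 0.776, -0.63, 0.014]
contact_force: [-0.5, 0.1, 0.2]
width: 0.0852
```

```bash
python3 st.py
```

```text
tilt 0.0403 0.0061
19.7 pos [500.7 346.6  95.4] yaw -1.363 F [-0.5  0.1  0.2] M [-0.05  0.04  0.01] w 0.0852 q [ 0.5   0.42  1.67 -0.02  1.01  1.87]
```

>>> play_rows([
  {"fingers":-1,"dx":0,"dy":0,"dz":15,"turn":0},
  {"fingers":-1,"dx":0,"dy":0,"dz":20,"turn":0},
  {"fingers":-1,"dx":0,"dy":0,"dz":25,"turn":0},
  {"fingers":-1,"dx":0,"dy":0,"dz":25,"turn":0},
  {"fingers":-1,"dx":0,"dy":0,"dz":25,"turn":0},
  {"fingers":-1,"dx":0,"dy":0,"dz":20,"turn":0},
  {"fingers":-1,"dx":0,"dy":0,"dz":10,"turn":0},
  {"fingers":-1,"dx":0,"dy":0,"dz":0,"turn":0},
  {"fingers":-1,"dx":0,"dy":0,"dz":0,"turn":0},
])

```text
clock: 20.45
position: [0.4968, 0.3446, 0.2356]
ee_rot: [-0.009, 0.777, -0.63, 0.011]
contact_force: [-0.2, -0.1, 0.5]
width: 0.0854
```

```bash
python3 st.py
```

```text
tilt 0.0294 0.0005
20.45 pos [496.8 344.6 235.6] yaw -1.363 F [-0.2 -0.1  0.5] M [ 0.05 -0.05  0.03] w 0.0854 q [ 0.5   0.31  1.47 -0.01  1.33  1.87]
```

```bash
cat > rod.py <<'E'
from h import *
from scipy.optimize import minimize
import sys
p=[.5601,-.001,.0722]
c,n=np.cos(p[2]),np.sin(p[2]); R=np.array([[c,-n,0],[n,c,0],[0,0,1]])
a=R@np.array([-np.sin(.4),0,np.cos(.4)]); u=R@np.array([np.cos(.4),0,np.sin(.4)]); v=R@np.array([0,1,0.])
fr=lambda x:R@np.array(x)+[p[0],p[1],0]
th=np.linspace(0,2*np.pi,24)
U=4
def sil(im,m,ext=0):
    big=np.zeros((400*U,640*U),np.uint8)
    segs=[(.013,.007,.049),(.017,0,.007)]+([(.009,-ext,0)] if ext>0 else [])
    for r,z0,z1 in segs:
        pts=np.array([m+a*(z+ext)+r*(u*np.cos(t)+v*np.sin(t)) for z in(z0,z1) for t in th])
        h=cv2.convexHull(((proj(im,pts)+.5)*U).astype(np.int32)); cv2.fillPoly(big,[h],1)
    return cv2.resize(big.astype(np.float32),(640,400),interpolation=cv2.INTER_AREA)
if __name__=="__main__":
    D=[]
    for cam_ in("side","top"):
        im=get_image(cam_); ms=masks_of(im,"rod_grip"); b=masks_of(im,"brush_grip")
        print(cam_,[(round(m["p"],2),m["xy"],m["region"].sum()) for m in ms[:2]],"brush",[(round(m["p"],2),m["xy"],m["region"].sum()) for m in b[:1]])
        if ms: D.append((im,ms[0]["region"])); print([x.round(3) for x in [onz(im,ms[0]["xy"],.13)]])
        save(im,cam_+"_r")
    for name,DD in (("both",D),*[("one",[d]) for d in D]):
        f=lambda q:sum(np.abs(sil(im,fr([q[0],q[1],.1104]))-m).sum()/m.sum() for im,m in DD)
        o=minimize(f,[-.014,.133],method="Nelder-Mead",options=dict(initial_simplex=[[-.014,.133],[-.004,.133],[-.014,.142]]))
        print(name,o.x.round(4),round(o.fun,3),"mouth",fr([*o.x,.1104]).round(4),"grip",(fr([*o.x,.1104])+.028*a).round(4))
E
python3 rod.py
```

```text
side [(0.54, [303.4, 244.7], np.int64(324)), (0.51, [443.3, 208.2], np.int64(1141))] brush [(0.62, [220.5, 341.5], np.int64(1757))]
[array([0.522, 0.129, 0.13 ])]
top [(0.51, [303.8, 157.1], np.int64(264))] brush [(0.79, [188.5, 248.8], np.int64(465))]
[array([0.723, 0.024, 0.13 ])]
both [-0.0185  0.134 ] 1.72 mouth [0.532  0.1313 0.1104] grip [0.5211 0.1305 0.1362]
one [-0.0185  0.1337] 0.082 mouth [0.532  0.131  0.1104] grip [0.5211 0.1303 0.1362]
one [0.1712 0.0022] 0.729 mouth [0.7307 0.0135 0.1104] grip [0.7198 0.0128 0.1362]
```

>>> play_rows([
  {"fingers":-1,"dx":1,"dy":-12,"dz":0,"turn":-0.02},
  {"fingers":-1,"dx":2,"dy":-25,"dz":0,"turn":-0.02},
  {"fingers":-1,"dx":2,"dy":-25,"dz":0,"turn":-0.02},
  {"fingers":-1,"dx":3,"dy":-25,"dz":0,"turn":-0.02},
  {"fingers":-1,"dx":3,"dy":-25,"dz":0,"turn":-0.02},
  {"fingers":-1,"dx":3,"dy":-25,"dz":0,"turn":-0.02},
  {"fingers":-1,"dx":3,"dy":-25,"dz":0,"turn":0},
  {"fingers":-1,"dx":3,"dy":-20,"dz":0,"turn":0},
  {"fingers":-1,"dx":2,"dy":-10,"dz":0,"turn":0},
  {"fingers":-1,"dx":0,"dy":0,"dz":0,"turn":0},
  {"fingers":-1,"dx":0,"dy":0,"dz":0,"turn":0},
])

```text
clock: 21.67
position: [0.5144, 0.1373, 0.228]
ee_rot: [-0.001, 0.733, -0.68, 0.009]
contact_force: [-0.7, -1.3, -0.5]
width: 0.0853
```

```bash
python3 st.py
```

```text
tilt 0.0159 -0.0108
21.67 pos [514.4 137.3 228. ] yaw -1.4961 F [-0.7 -1.3 -0.5] M [-0.02  0.02 -0.04] w 0.0853 q [ 0.14  0.21  1.63 -0.01  1.29  1.64]
```

>>> play_rows([
  {"fingers":-1,"dx":0,"dy":-5,"dz":-12,"turn":0},
  {"fingers":-1,"dx":0,"dy":0,"dz":-22,"turn":0},
  {"fingers":-1,"dx":0,"dy":0,"dz":-22,"turn":0},
  {"fingers":-1,"dx":0,"dy":0,"dz":-14,"turn":0},
  {"fingers":-1,"dx":0,"dy":0,"dz":0,"turn":0},
  {"fingers":-1,"dx":0,"dy":0,"dz":0,"turn":0},
])

```text
clock: 22.17
position: [0.5145, 0.138, 0.1567]
ee_rot: [-0.004, 0.734, -0.679, 0.009]
contact_force: [-0.4, 0.6, -0.4]
width: 0.0847
```

```bash
python3 st.py
```

```text
tilt 0.0191 -0.0062
22.17 pos [514.5 138.  156.7] yaw -1.4932 F [-0.4  0.6 -0.4] M [-0.05  0.02  0.  ] w 0.0847 q [ 0.14  0.27  1.74 -0.01  1.11  1.63]
```

>>> play_rows([
  {"fingers":-1,"dx":3,"dy":-8,"dz":-11,"turn":-0.01},
  {"fingers":-1,"dx":0,"dy":0,"dz":-9,"turn":0},
  {"fingers":-1,"dx":0,"dy":0,"dz":0,"turn":0},
  {"fingers":-1,"dx":0,"dy":0,"dz":0,"turn":0},
])

```text
clock: 22.5
position: [0.5192, 0.1333, 0.1388]
ee_rot: [-0.007, 0.731, -0.682, 0.01]
contact_force: [-0.5, 0.3, 0.6]
width: 0.0856
```

```bash
python3 st.py; python3 - <<'E'
from h import *
im=get_image("side"); cv2.imwrite("pics/g7.png",cv2.resize(im["pixels"][190:280,255:375,::-1],(800,600),interpolation=2))
E
```

```text
tilt 0.0236 -0.0041
22.5 pos [519.2 133.3 138.8] yaw -1.5006 F [-0.5  0.3  0.6] M [ 0.03  0.03 -0.04] w 0.0856 q [ 0.13  0.29  1.76 -0.01  1.07  1.63]
```

View pics/g7.png

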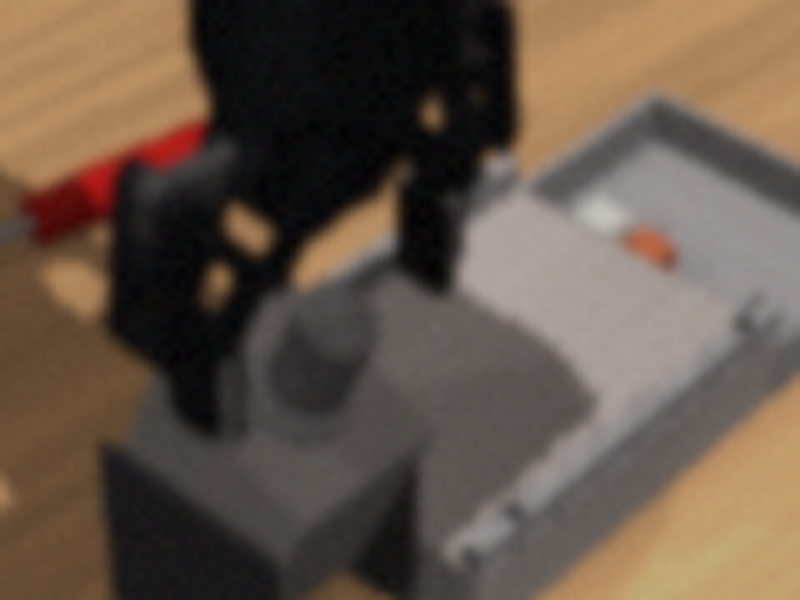

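>>> play_rows([
  {"fingers":-1,"dx":-1,"dy":-3,"dz":-6,"turn":0},
  {"fingers":0,"dx":0,"dy":0,"dz":0,"turn":0},
  {"fingers":0,"dx":0,"dy":0,"dz":0,"turn":0},
  {"fingers":0,"dx":0,"dy":0,"dz":0,"turn":0},
  {"fingers":0,"dx":0,"dy":0,"dz":0,"turn":0},
], squeeze=20)

```text
clock: 22.97
position: [0.5189, 0.1309, 0.1345]
ee_rot: [-0.008, 0.732, -0.682, 0.011]
contact_force: [-0.2, -0.2, 1.5]
width: 0.043
```

```bash
python3 st.py
```

```text
tilt 0.0273 -0.0031
22.97 pos [518.9 130.9 134.5] yaw -1.4999 F [-0.2 -0.2  1.5] M [ 0.02  0.07 -0.03] w 0.043 q [ 0.12  0.29  1.78 -0.01  1.05  1.62]
```

>>> play_rows([
  {"fingers":0.3,"dx":0,"dy":0,"dz":0,"turn":0},
  {"fingers":0.5,"dx":0,"dy":0,"dz":0,"turn":0},
  {"fingers":1,"dx":0,"dy":0,"dz":0,"turn":0},
  {"fingers":1,"dx":0,"dy":0,"dz":0,"turn":0},
], squeeze=25)

```text
clock: 23.3
position: [0.519, 0.1302, 0.1349]
ee_rot: [-0.008, 0.732, -0.682, 0.012]
contact_force: [0.1, -0.6, -0.8]
width: 0.0251
```

```bash
python3 st.py
```

```text
tilt 0.0277 -0.0043
23.3 pos [519.  130.2 134.9] yaw -1.4998 F [ 0.1 -0.6 -0.8] M [-0.03  0.06 -0.03] w 0.0251 q [ 0.12  0.29  1.78 -0.01  1.05  1.62]
```

>>> play_rows([
  {"fingers":1,"dx":0,"dy":0,"dz":0,"turn":0},
  {"fingers":1,"dx":-2.5,"dy":-0.2,"dz":6,"turn":0},
  {"fingers":1,"dx":-2.5,"dy":-0.2,"dz":6,"turn":0},
  {"fingers":1,"dx":0,"dy":0,"dz":0,"turn":0},
], squeeze=60)

```text
clock: 23.63
position: [0.5139, 0.1298, 0.1468]
ee_rot: [-0.008, 0.732, -0.682, 0.011]
contact_force: [1.3, -0.0, -2.7]
width: 0.0244
```

```bash
cat >> st.py <<'E'
d=(s["position"]-[.519,.1302,.1349])*1000; a=np.array([-.388,-.028,.921]); print("along",round(d@a,1),"perp",(d-a*(d@a)).round(1))
E
python3 st.py
```

```text
tilt 0.0273 -0.004
23.63 pos [513.9 129.8 146.8] yaw -1.5002 F [ 1.3 -0.  -2.7] M [-0.07 -0.1  -0.02] w 0.0244 q [ 0.12  0.27  1.77 -0.01  1.08  1.63]
along 12.9 perp [-0.1 -0.  -0. ]
```

>>> play_rows([
  {"fingers":1,"dx":-2.5,"dy":-0.2,"dz":6,"turn":0},
  {"fingers":1,"dx":-2.5,"dy":-0.2,"dz":6,"turn":0},
  {"fingers":1,"dx":0,"dy":0,"dz":0,"turn":0},
])

```text
clock: 23.88
position: [0.5084, 0.1295, 0.1598]
ee_rot: [-0.008, 0.732, -0.682, 0.011]
contact_force: [0.3, 0.8, -3.0]
width: 0.0245
```

```bash
python3 st.py
```

```text
tilt 0.0275 -0.0038
23.88 pos [508.4 129.5 159.8] yaw -1.5001 F [ 0.3  0.8 -3. ] M [-0.02 -0.04  0.04] w 0.0245 q [ 0.12  0.25  1.76 -0.01  1.1   1.63]
along 27.1 perp [-0.1  0.1 -0. ]
```

>>> play_rows([
  {"fingers":1,"dx":-2.5,"dy":-0.2,"dz":6,"turn":0},
  {"fingers":1,"dx":-2.5,"dy":-0.2,"dz":6,"turn":0},
  {"fingers":1,"dx":0,"dy":0,"dz":0,"turn":0},
])

```text
clock: 24.13
position: [0.5027, 0.1292, 0.1733]
ee_rot: [-0.008, 0.732, -0.682, 0.011]
contact_force: [0.7, -0.4, -3.7]
width: 0.0245
```

```bash
python3 st.py
```

```text
tilt 0.0278 -0.0036
24.13 pos [502.7 129.2 173.3] yaw -1.5 F [ 0.7 -0.4 -3.7] M [ 0.01 -0.08 -0.03] w 0.0245 q [ 0.12  0.23  1.75 -0.01  1.13  1.63]
along 41.7 perp [-0.1  0.2 -0. ]
```

>>> play_rows([
  {"fingers":1,"dx":-3,"dy":-0.3,"dz":7,"turn":0},
  {"fingers":1,"dx":0,"dy":0,"dz":0,"turn":0},
  {"fingers":1,"dx":0,"dy":0,"dz":0,"turn":0},
])

```text
clock: 24.38
position: [0.4991, 0.1289, 0.1815]
ee_rot: [-0.008, 0.732, -0.682, 0.011]
contact_force: [1.4, 0.0, -4.2]
width: 0.024
```

```bash
python3 st.py; python3 - <<'E'
from h import *
im=get_image("side"); cv2.imwrite("pics/g8.png",cv2.resize(im["pixels"][190:280,255:375,::-1],(800,600),interpolation=2))
for l in("brush_grip","meter","jar","screwdriver"):
    for c in(im,): print(l,[(round(m["p"],2),m["xy"]) for m in masks_of(c,l)[:1]])
E
```

```text
tilt 0.0282 -0.0034
24.38 pos [499.1 128.9 181.5] yaw -1.5 F [ 1.4  0.  -4.2] M [-0.01 -0.15  0.02] w 0.024 q [ 0.12  0.22  1.75 -0.01  1.15  1.63]
along 50.7 perp [-0.3  0.1 -0.1]
brush_grip [(0.57, [221.1, 339.1])]
meter [(0.56, [441.1, 207.4])]
jar []
screwdriver [(0.61, [270.4, 218.6])]
```

View pics/g8.png

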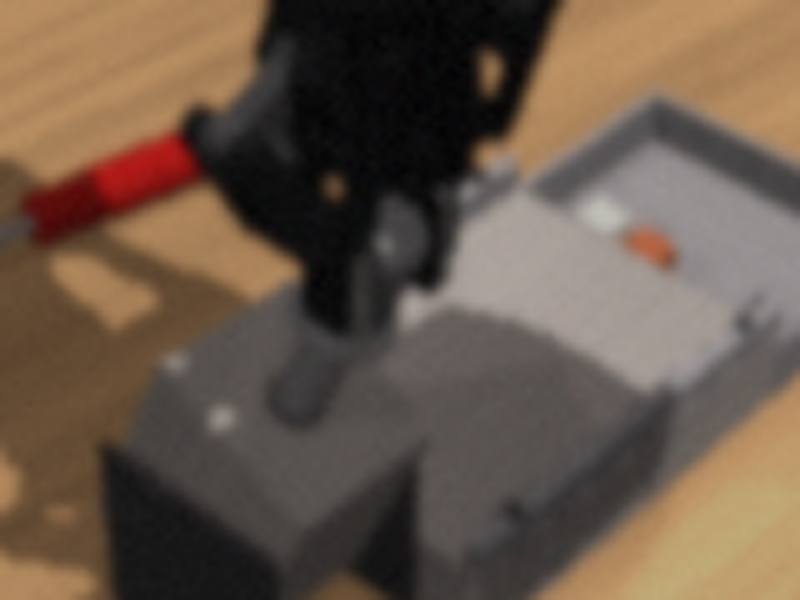

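```bash
python3 - <<'E'
from h import *
from scipy.optimize import minimize
im=get_image("side"); m=masks_of(im,"brush_grip")[0]["region"]
bx=[(.05,.014,0,.034),(.052,.016,.034,.05),(.015,.011,.05,.124)]
def f(q):
    b=np.zeros((400*4,640*4),np.uint8); c,n=np.cos(q[2]),np.sin(q[2])
    for a,w,z0,z1 in bx:
        P=[(q[0]+c*i*a-n*j*w,q[1]+n*i*a+c*j*w,z) for i in(-1,1) for j in(-1,1) for z in(z0,z1)]
        cv2.fillPoly(b,[cv2.convexHull(((proj(im,P)+.5)*4).astype(np.int32))],1)
    return np.abs(cv2.resize(b.astype(np.float32),(640,400),interpolation=3)-m).sum()
o=minimize(f,[.49,.343,.21],method="Nelder-Mead",options=dict(initial_simplex=[[.49,.343,.21],[.48,.343,.21],[.49,.353,.21],[.49,.343,.31]]))
print("brush upright fit",o.x.round(3),o.fun/m.sum())
print(get_state()["qd"].round(4))
E
python3 st.py
```

```text
brush upright fit [0.501 0.348 0.164] 0.13109110169491525
[-0.0011 -0.0001 -0.001  -0.0008 -0.      0.0002]
tilt 0.0278 -0.0035
24.73 pos [499.3 128.9 181.1] yaw -1.5001 F [ 0.5 -0.  -3.4] M [-0.03 -0.13 -0.01] w 0.0245 q [ 0.12  0.22  1.75 -0.01  1.15  1.63]
along 50.2 perp [-0.2  0.1 -0.1]
```

Brush fits upright on the bench; the rod is 50.2 mm out and still.

```bash
python3 -c "
from rig import *; print(sign_off())"
```

```text
the job is handed in; nothing more can be done
None
```

I swept the three scrap pieces into the catch tray with the brush, stood the brush back on the bench, and drew the rod 50 mm along its bore. The job is handed in at about 25 s on the clock, with the rod still gripped and held.

**Scrap:** the top picture taken after the sweep showed all three pieces in the tray and the bed clear. The network twice reported the white piece on the bed or the block (p about 0.6 to 0.7). The pictures contradicted it, so I treated those as false.

**Brush:** it stands upright about 2 cm from where it started. I could not confirm contact with the bench from the force reading, so it was let go about 1 mm above it. An upright model fits its mask in the side picture with about 13 % mismatch.

**Rod:**
- The last reading gave 50.2 mm along the bore and at most 0.3 mm off its axis.
- Sideways force was about 1 N. The vertical reading was about the rod's weight, and the joints were still.
- The last picture showed the dark groove at the mouth of the bore.

**Bystanders:** the network found the meter and screwdriver within 3 pixels of where they were at the start. It did not report the jar in the last picture. The jar last showed in the picture taken after the sweep, and nothing went near it afterwards.

**Also of note:** the first grasp of the brush sat too high and off-centre, so I opened and gripped it again. The tool also drifted a degree or two off vertical during moves.

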